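# Turn the cutting board to its clean side

### The job

On the low dark metal stand lies a white cutting board with a steel bow handle, its scored face up. Slide it along the stand until the crossbar of the bow hangs well past the stand's end, so you can get a grip around it, then turn the board over by the bow and lay it flat on the stand with its scored face down. Lay it down by hand without letting it fall, leave it resting there let go, and do not disturb the steel cup and the plain board on the table.

Things in the scene. Friction and masses are not known exactly. Their poses are not given: they have to be found in the camera images.
- board: White board, slab 140 x 120 x 20 mm (x, y, z), 0.45 kg, with a U bow of 8 mm round steel bar. Origin: middle of the bow's crossbar (hook or grip here), at mid-thickness; it runs along x, 90 mm long; the board can swing about it in a light grip. Slab from y = +55 to +175 mm; the opening between is 51 x 82 mm. +z: scored face, up at start. Bow starts pointing to the stand's -y end within 7 deg
- stand: Fixed low stand: flat dark steel top 200 (x) by 250 (y) mm on two grey side walls. Origin at the centre of its underside on the table; top at z = 60 mm; ends at y = -125 and +125 mm. The bow lies near the -y end: slide the board off that end. The space beside both ends is empty
- cup: Bystander: loose open steel cup, 72 mm across, 70 mm high, standing on the table to one side of the stand; origin at the centre of its underside. Leave alone
- plain: Bystander: loose plain white board without handle, 140 by 120 by 20 mm, lying on the table on the other side of the stand; origin at the centre of its underside. Leave alone
Things that resemble listed ones, but are neither listed nor needed, are in the scene too. Leave any yellow look-alike of the board alone.

How it is judged:
By the outcome, as a careful person would: the job done as asked, in the order asked, and still so for the second after the job is handed in, with the robot touching nothing.
It also fails if it takes over 54 s, if anything falls off the work surface, if the arm or the gripper's body presses on something with over 40 N, if the wrist force passes 120 N, or if a joint passes its speed limit or range.

### The arm

A 6-joint arm with a two-finger parallel gripper is mounted at the origin on the work surface. World frame = base frame: x ahead of the robot, y to its left, z up, the work surface at z = 0. Lengths are in m, angles in degrees, forces in N, time in s.
With the tool pointing down it reaches from about 0.3 to 0.75 m from the base axis. Payload 8.5 kg.
Tool frame: the origin (TCP) lies at the very end of the fingers, on their centre line; the grasp point (between the pads) lies 19 mm behind it; z points along the fingers, y is the line along which they close (so a half turn about z gives the same grasp; the last joint's range is limited). The gripper opens to 85 mm and grips with 20 to 120 N. Pads are 22 mm wide; open, the fingers measure 114 mm over their backs; the gripper's body (76 mm by 85 mm) begins 54 mm behind the grasp point. The pads swing forward as they close: fully open they stand 13 mm farther back than shut.
Start: joints at [-86.935, 21.807, 74.336, -0, 83.858, -12.336], TCP at [0.146, -0.53, 0.231] pointing down, gripper open.
Joint ranges: [-178.18, 178.18], [-50.72, 133.34], [12.68, 142.11], [-81.47, 261.47], [9.98, 163.14], [-165.26, 165.26]. Speed limits (degrees/s): [136.94, 136.94, 180, 180, 180, 180].

### API

Orientations are given as a 3x3 rotation matrix whose columns are the frame's x, y, z axes.
In Python, from rig import env, optics, spotter gives the robot as it stands.
- The arm moves only by the shell command python3 -m crank 'ROWS' [FORCE]. ROWS is JSON, one flat list of numbers, 5 for each row, row after row: the finger opening in cm, from 0 to 8.54, then the shift along the tool's x, y, z in cm, then the turn about the tool's z in rad. A call has exactly 8 rows; each row shifts and turns the commanded pose from where the row before left it, along the tool's axes as they then stand; what a row does not reach is not made up. A row lasts 1/12 s, in which the tool goes at most 41.7 mm and 7.16 degrees, less where a joint would pass 70% of its speed; a pose out of reach is approached as far as the arm can. A call is refused whole if a number of a shift passes 4.17 or a number of a turn 0.125, either way. A call with a gripper value outside its range is refused whole. The fingers move at their own pace and stop on an object; FORCE is the grip in N (left out, the last holds). Time passes only in rows, so rows that do not move let the fingers close, or fill a call up. It gives the time, the measured TCP pose, the force, the opening and the grip force at its end, in the units of the state.
- env.observe(): the state, without advancing time (a new reading comes with each control period).
- optics.get_image(name): name is "scene" or "top" or "wrist"; returns a dict with "color" (420x560x3 uint8, red, green, blue), "intrinsics" (3x3 intrinsics, pixels), "distortion" ([k1, k2, p1, p2, k3] as OpenCV has them; the pictures are not rectified), "pose" (4x4, takes a point from camera to world coordinates). Camera axes: x right, y up, looking along -z (the intrinsics and any distortion apply to the point x, -y, -z); pixel columns grow to the right and rows downward; lengths in m; the calibration is good to about 2 mm. A picture is of the moment at which its call begins. There is no depth.
- env.close_job(): hands the job in; it is judged then, once.
Trained networks look in a picture, given as the dict that the camera call returned (one of the last four; its "shot" number tells which), for a name from the list of things; names that differ only in an ending like _2 or _b are one class to them, and where a whole thing is asked for, a point or a joint stands for the part that bears it (a point fixed in the world has none). Each returns a list of dicts, best first, with "score" (0 to 1); they miss things now and then, are a little off and sometimes report something else, mostly with a low value. They report only what shows in the picture. A call takes as long as a camera call. They do not tell look-alikes from the thing itself.
- spotter.look_for(picture, query): "at" ([column, row] as shares, 0 to 1, of the picture: columns of its width, rows of its height, amid what is visible of it).
The state is a dict: "time_s": time; "q": joint angles; "qvel": joint speeds; "joint_efforts": joint torques, N m; "position": TCP position; "tool_rot": TCP orientation; "ft_force": force on the tool from outside, world axes, zero at the start; "wrist_torque": the same for the moment, N m; "grip_width": finger opening in m; "gripper_force": force on a finger pad.
Only numpy, scipy, OpenCV 4.12 (cv2) and the standard library are available. Lean on these libraries where they do the work, as an engineer would, in place of code of your own. Each camera call takes 0.05 s, during which the arm holds its last target. There are 200 camera calls.

## Working session

There is one attempt and no reset: what is moved stays moved. The work goes in short steps, Python scripts to look and compute and a shell command to move; the robot and the scene stay as the last step left them, time stands still between calls to the robot, and variables do not carry over. Pictures are saved under pics/ and viewed, at most 12 in all, crops included, and the job is handed in when it is done.

```bash
ls; mkdir -p pics; cat > h.py <<'E'
import numpy as np,cv2,json
from rig import env,optics,spotter
def ray(p,uv):
    K=np.array(p["intrinsics"]);D=np.array(p["distortion"]);T=np.array(p["pose"])
    n=cv2.undistortPoints(np.array([[uv]],float),K,D)[0,0]
    d=T[:3,:3]@np.array([n[0],-n[1],-1.]);return T[:3,3],d
def onz(p,uv,z):
    o,d=ray(p,uv);return o+d*(z-o[2])/d[2]
def proj(p,X):
    K=np.array(p["intrinsics"]);D=np.array(p["distortion"]);T=np.array(p["pose"])
    c=(np.atleast_2d(X)-T[:3,3])@T[:3,:3]
    c=c*[1,-1,-1]
    return cv2.projectPoints(c,np.zeros(3),np.zeros(3),K,D)[0][:,0]
def save(p,n): cv2.imwrite(n,p["color"][:,:,::-1])
E
python3 - <<'E'
from h import *
ims=[]
for n in("top","scene"):
    p=optics.get_image(n);ims.append(p["color"])
    for q in("board","stand","cup","plain"):
        for r in spotter.look_for(p,q)[:3]:
            uv=np.array(r["at"])*[560,420]
            print(n,q,round(r["score"],2),uv.round(),onz(p,uv,{"board":.07,"stand":.06,"cup":.07,"plain":.02}[q]).round(3))
    cv2.imwrite(f"pics/{n}0.png",p["color"][:,:,::-1])
s=env.observe();print(s["time_s"],s["position"],np.round(s["tool_rot"],3),s["ft_force"])
E
```

```text
pics
top board 0.93 [255. 182.] [0.577 0.097 0.07 ]
top board 0.88 [337. 265.] [ 0.316 -0.172  0.07 ]
top board 0.56 [345. 184.] [ 0.581 -0.196  0.07 ]
top stand 0.59 [280. 190.] [0.556 0.014 0.06 ]
top cup 0.63 [143. 175.] [0.594 0.466 0.07 ]
top plain 0.58 [423. 198.] [ 0.545 -0.469  0.02 ]
scene board 0.98 [207. 194.] [ 0.63  -0.161  0.07 ]
scene board 0.86 [283. 166.] [ 0.378 -0.114  0.07 ]
scene board 0.85 [278. 235.] [0.591 0.096 0.07 ]
scene stand 0.77 [257. 231.] [0.614 0.041 0.06 ]
scene cup 0.77 [395. 338.] [0.616 0.483 0.07 ]
scene plain 0.88 [172. 159.] [ 0.578 -0.444  0.02 ]
0.5 [ 0.14605524 -0.53021473  0.2312887 ] [[ 0.964  0.266 -0.   ]
 [ 0.266 -0.964  0.   ]
 [-0.    -0.    -1.   ]] [-0.47732877  1.00885381 -0.42085887]
```

View pics/top0.png

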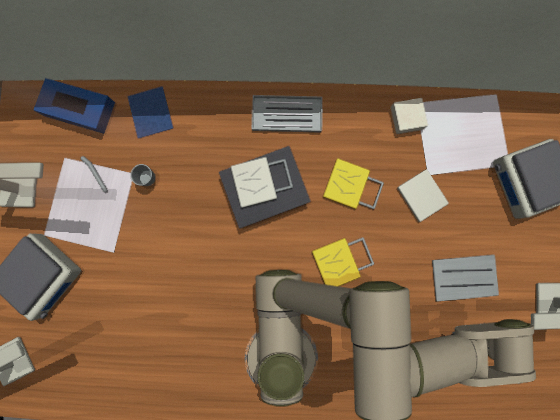

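View pics/scene0.png

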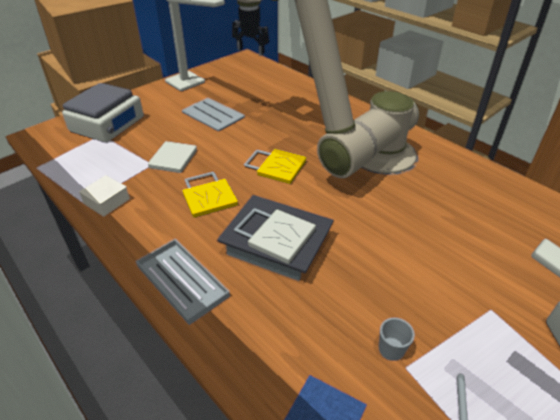

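Candidates: white board with bow on the dark stand at top (255,182), yellow look-alikes at (347,184) and (337,262), plain white board without handle at (423,195). I choose the white one with the bow on the stand and check it in a crop.

```bash
python3 - <<'E'
from h import *
p=optics.get_image("top")
c=cv2.resize(p["color"][138:238,212:317],None,fx=6,fy=6,interpolation=cv2.INTER_CUBIC)
cv2.imwrite("pics/crop0.png",c[:,:,::-1])
E
```

```text
(no output)
```

View pics/crop0.png

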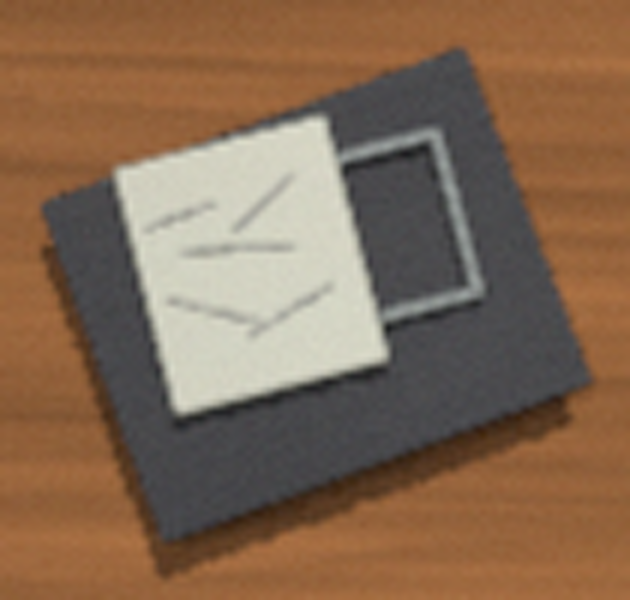

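The crop shows the white scored board with its bow pointing right (-y): stand corners at crop (463,48), (592,380), (165,538), (42,203), and the crossbar from (438,130) to (482,296).

```bash
python3 - <<'E'
from h import *
p=optics.get_image("top")
f=lambda u,z:onz(p,np.array(u)/6+[212-.4,138-.4],z)
S=np.array([f(u,.06) for u in[(463,48),(592,380),(165,538),(42,203)]])
B=np.array([f(u,.08) for u in[(113,170),(327,115),(388,360),(178,415)]])
W=np.array([f(u,.07) for u in[(438,130),(482,296)]])
for A in(S,B):
    print(A.round(3).tolist(),A.mean(0).round(3),np.linalg.norm(np.diff(A,axis=0,append=A[:1]),axis=1).round(3))
print(W.round(3),W.mean(0))
y=(S[3]+S[2]-S[0]-S[1]);print("stand y dir deg",np.degrees(np.arctan2(y[1],y[0])))
b=B.mean(0)-W.mean(0);print("board ydir",np.degrees(np.arctan2(b[1],b[0])),np.linalg.norm(b[:2]))
b=W[0]-W[1];print("bar dir",np.degrees(np.arctan2(b[1],b[0])),np.linalg.norm(b))
b=B[0]-B[1]+B[3]-B[2];print("slab ydir",np.degrees(np.arctan2(b[1],b[0])))
E
```

```text
[[0.704, -0.01, 0.06], [0.522, -0.084, 0.06], [0.431, 0.145, 0.06], [0.613, 0.219, 0.06]] [0.567 0.067 0.06 ] [0.197 0.247 0.196 0.246]
[[0.628, 0.178, 0.08], [0.661, 0.063, 0.08], [0.528, 0.027, 0.08], [0.496, 0.138, 0.08]] [0.578 0.101 0.08 ] [0.12  0.138 0.116 0.138]
[[ 0.656  0.003  0.07 ]
 [ 0.565 -0.023  0.07 ]] [ 0.61079858 -0.01027494  0.07      ]
stand y dir deg 111.7844954841198
board ydir 106.18201481968559 0.11630922390212571
bar dir 15.980023577269222 0.09426685684559194
slab ydir 106.01597479539184
```

```bash
python3 -m crank '[0,2.4,-1.7,0,0, 0,2.4,-1.7,0,0, 0,2.4,-1.7,0,0, 0,2.4,-1.7,0,0, 0,2.4,-1.7,0,0, 0,2.4,-1.7,0,0, 0,2.4,-1.7,0,0, 0,2.4,-1.7,0,0]' 20
python3 -m crank '[0,2.4,-1.7,0,0, 0,2.4,-1.7,0,0, 0,2.4,-1.7,0,0, 0,2.4,-1.7,0,0, 0,2.4,-1.7,0,0, 0,2.4,-1.7,0,0, 0,2.4,-1.7,0,0, 0,2.4,-1.7,0,0]'
python3 -m crank '[0,2.4,-1.7,0,0, 0,2.4,-1.7,0,0, 0,2.4,-1.7,0,0, 0,2.4,-1.7,0,0, 0,2.4,-1.7,0,0, 0,1.5,-1.0,0,0, 0,0,0,0,0, 0,0,0,0,0]'
python3 - <<'E'
from h import *
p=optics.get_image("wrist");save(p,"pics/w1.png")
s=env.observe();print(s["time_s"],s["position"],np.round(s["tool_rot"],3))
E
```

```text
time_s: 1.27
position: [0.2957, -0.3469, 0.2315]
tool_rot: [[0.964, 0.265, 0.0], [0.265, -0.964, -0.0], [0.0, 0.0, -1.0]]
ft_force: [0.6, 0.2, 0.5]
grip_width: 0.0
gripper_force: 0.0
time_s: 1.93
position: [0.4448, -0.1647, 0.2315]
tool_rot: [[0.964, 0.266, 0.0], [0.266, -0.964, -0.0], [0.0, 0.0, -1.0]]
ft_force: [0.1, -0.6, 0.5]
grip_width: 0.0
gripper_force: 0.0
time_s: 2.6
position: [0.549, -0.0382, 0.2311]
tool_rot: [[0.964, 0.267, -0.0], [0.267, -0.964, -0.0], [-0.0, -0.0, -1.0]]
ft_force: [0.1, -1.0, 0.0]
grip_width: 0.0001
gripper_force: 0.0
2.65 [ 0.54864119 -0.03878984  0.23117397] [[ 0.964  0.266 -0.001]
 [ 0.266 -0.964 -0.   ]
 [-0.001 -0.    -1.   ]]
```

View pics/w1.png

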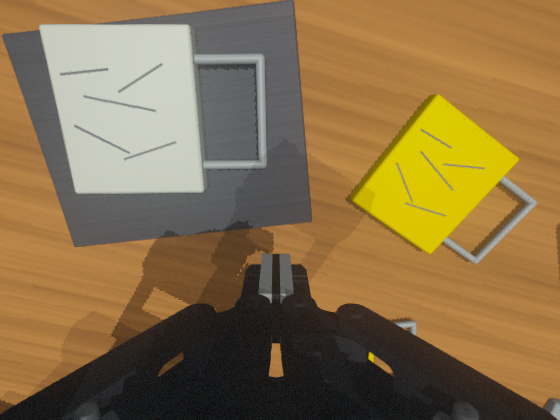

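The wrist view shows the crossbar at (262,57)–(263,165), the slab edge near x≈195–205, and the stand's -y end from (293,1) to (311,221).

```bash
python3 - <<'E'
from h import *
p=optics.get_image("wrist")
S=np.array([onz(p,u,.06) for u in[(293,1),(311,221),(77,246),(5,35)]])
W=np.array([onz(p,u,.07) for u in[(262,59),(263,165)]])
print(S.round(3),S.mean(0),np.linalg.norm(np.diff(S,axis=0,append=S[:1]),axis=1))
y=(S[3]+S[2]-S[0]-S[1]);print(np.degrees(np.arctan2(y[1],y[0])))
print(W.round(3),W.mean(0),np.linalg.norm(W[0]-W[1]),np.degrees(np.arctan2(*(W[0]-W[1])[1::-1])))
R=np.array(env.observe()["tool_rot"]);t=np.array(env.observe()["position"])
g=np.append(W.mean(0)[:2]+.0295*np.array([-.276,.961]),.065);print(R.T@(g-t))
E
```

```text
[[ 0.706 -0.011  0.06 ]
 [ 0.523 -0.084  0.06 ]
 [ 0.432  0.143  0.06 ]
 [ 0.615  0.216  0.06 ]] [0.56878316 0.0657738  0.06      ] [0.19663449 0.24457096 0.19684772 0.24507161]
111.82976768336147
[[ 0.655  0.002  0.07 ]
 [ 0.568 -0.022  0.07 ]] [ 0.61162051 -0.01009599  0.07      ] 0.09073753998970792 15.226604447973017
[ 0.06831912 -0.04080383  0.1662838 ]
```

```bash
python3 -m crank '[0,2.4,-1.4,0,0, 0,2.4,-1.4,0,0, 0,2.0,-1.3,0,0, 0,0,0,3.5,0, 0,0,0,3.5,0, 0,0,0,3.5,0, 0,0,0,0,0, 0,0,0,0,0]'
python3 -m crank '[0,0,0,2,0, 0,0,0,2,0, 0,0,0,1.2,0, 0,0,0,0.6,0, 0,0,0,0.4,0, 0,0,0,0,0, 0,0,0,0,0, 0,0,0,0,0]'
```

```text
time_s: 3.37
position: [0.603, 0.0181, 0.1261]
tool_rot: [[0.964, 0.264, -0.003], [0.264, -0.964, 0.0], [-0.002, -0.001, -1.0]]
ft_force: [0.2, -0.1, 0.5]
grip_width: -0.0
gripper_force: 0.0
time_s: 4.03
position: [0.6043, 0.0189, 0.0657]
tool_rot: [[0.964, 0.266, 0.002], [0.266, -0.964, -0.0], [0.002, 0.001, -1.0]]
ft_force: [0.3, -0.2, -0.1]
grip_width: 0.0
gripper_force: 0.0
```

```bash
python3 -m crank '[0,0,0.5,0.15,0, 0,0,0.5,0,0, 0,0,0.5,0,0, 0,0,0.5,0,0, 0,-0.1,0.7,0,-0.02, 0,-0.1,0.7,0,-0.02, 0,-0.1,0.7,0,-0.02, 0,-0.1,0.7,0,-0.02]'
python3 -m crank '[0,-0.2,0.8,0,-0.02, 0,-0.2,0.8,0,-0.015, 0,-0.2,0.8,0,0, 0,-0.2,0.8,0,0, 0,-0.1,0.8,0,0, 0,0,0.6,0,0, 0,0,0.3,0,0, 0,0,0,0,0]'
python3 - <<'E'
from h import *
p=optics.get_image("wrist");save(p,"pics/w2.png")
E
```

```text
time_s: 4.7
position: [0.6135, -0.0286, 0.0631]
tool_rot: [[0.939, 0.343, 0.0], [0.343, -0.939, 0.001], [0.0, -0.0, -1.0]]
ft_force: [-1.0, 2.6, 1.7]
grip_width: -0.0001
gripper_force: 1.8
time_s: 5.37
position: [0.6233, -0.0779, 0.0627]
tool_rot: [[0.928, 0.374, 0.0], [0.374, -0.928, -0.0], [0.0, 0.0, -1.0]]
ft_force: [0.6, 0.2, 0.6]
grip_width: 0.0001
gripper_force: 0.2
```

View pics/w2.png

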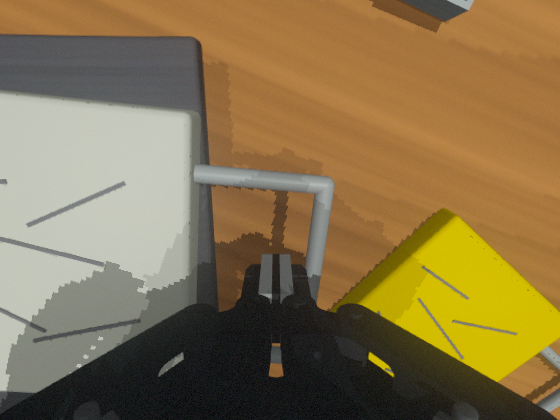

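The view shows the board pulled so the slab edge (~x 195) is just inside the stand end (~x 203), with the bow corner at (328,183) and the bar past the fingers at about (313,300).

```bash
cat >> h.py <<'E'
C=np.array([.5688,.0658,0]);a=np.radians(21.83)
RS=np.array([[np.cos(a),-np.sin(a),0],[np.sin(a),np.cos(a),0],[0,0,1]])
def st(X): return (RS.T@(np.asarray(X)-C)*1000).round(1)
E
python3 - <<'E'
from h import *
p=optics.get_image("wrist")
for n,u,z in[("corner",(326,185),.07),("bar2",(314,300),.07),("armroot",(196,173),.07),("slabcorner",(193,110),.08),("standcorner",(200,38),.06)]:
    print(n,st(onz(p,u,z)))
s=env.observe();print("tcp",st(s["position"]))
E
```

```text
corner [  42.6 -175.3   70. ]
bar2 [ -14.  -172.4   70. ]
armroot [  47.7 -120.3   70. ]
slabcorner [  73.2 -123.5   80. ]
standcorner [ 100.1 -123.6   60. ]
tcp [  -3.  -153.    62.5]
```

```bash
python3 -m crank '[0,0,-0.4,0,0, 0,0,0,-2.5,0, 0,0,0,-2.5,0, 4,0,1.25,0,0, 4,0,1.25,0,0, 4,0,0,0,0, 4,0,0,0,0, 4,0,0,0,0]'
python3 -m crank '[4,0,0,1.5,0, 4,0,0,1.5,0, 4,0,0,1.5,0, 4,0,0,1,0, 4,0,0,0.6,0, 4,0,0,0,0, 4,0,0,0,0, 4,0,0,0,0]'
python3 -m crank '[0,0,0,0,0, 0,0,0,0,0, 0,0,0,0,0, 0,0,0,0,0, 0,0,0,0,0, 0,0,0,0,0, 0,0,0,0,0, 0,0,0,0,0]' 30
python3 - <<'E'
from h import *
p=optics.get_image("wrist");save(p,"pics/w3.png");q=optics.get_image("scene");print(st(env.observe()["position"]))
c=cv2.resize(q["color"][130:290,180:360],None,fx=2.6,fy=2.6)
cv2.imwrite("pics/w3.png",cv2.resize(np.vstack([c,cv2.resize(p["color"],(c.shape[1],351))]),None,fx=.77,fy=.77)[:,:,::-1])
E
```

```text
time_s: 6.13
position: [0.6303, -0.0963, 0.1116]
tool_rot: [[0.927, 0.374, -0.002], [0.374, -0.927, 0.001], [-0.002, -0.002, -1.0]]
ft_force: [0.3, -0.3, 0.2]
grip_width: 0.04
gripper_force: 0.0
time_s: 6.8
position: [0.6312, -0.0966, 0.0526]
tool_rot: [[0.927, 0.375, 0.001], [0.375, -0.927, -0.0], [0.001, 0.001, -1.0]]
ft_force: [0.9, -0.2, 0.1]
grip_width: 0.0399
gripper_force: 0.0
time_s: 7.47
position: [0.6313, -0.0966, 0.0523]
tool_rot: [[0.927, 0.374, 0.001], [0.374, -0.927, -0.0], [0.001, 0.001, -1.0]]
ft_force: [3.1, 1.5, 3.8]
grip_width: 0.0069
gripper_force: 29.3
[  -2.5 -174.    52.1]
```

View pics/w3.png

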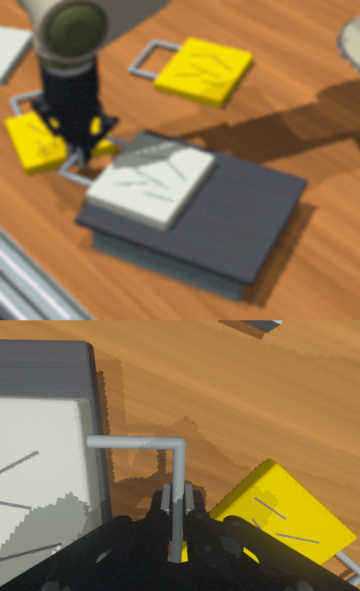

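The bar is gripped centrally (width 7 mm, tool aligned with the bar). Next I lift along an arc about the board's far edge.

```bash
python3 -m crank '[0,0,-0.14,-1.15,0, 0,0,-0.14,-1.15,0, 0,0,-0.29,-1.1,0, 0,0,-0.29,-1.1,0, 0,0,-0.43,-1.05,0, 0,0,-0.43,-1.05,0, 0,0,-0.57,-1,0, 0,0,-0.57,-1,0]' 20
python3 -m crank '[0,0,-0.7,-0.92,0, 0,0,-0.7,-0.92,0, 0,0,-0.8,-0.82,0, 0,0,-0.8,-0.82,0, 0,0,-0.9,-0.7,0, 0,0,-0.9,-0.7,0, 0,0,-1,-0.6,0, 0,0,-1,-0.6,0]'
python3 - <<'E'
from h import *
q=optics.get_image("scene");s=env.observe();print(st(s["position"]))
B=proj(q,(RS@np.array([[-72,1,60],[68,1,60.]]).T/1000).T+C);print(B)
c=cv2.resize(q["color"][80:300,160:360],None,fx=2.5,fy=2.5)
cv2.imwrite("pics/s4.png",c[:,:,::-1])
E
```

```text
time_s: 8.23
position: [0.6198, -0.0695, 0.139]
tool_rot: [[0.927, 0.375, 0.0], [0.375, -0.927, -0.0], [0.0, 0.0, -1.0]]
ft_force: [1.1, -0.6, -1.6]
grip_width: 0.0068
gripper_force: 27.1
time_s: 8.9
position: [0.5944, -0.0063, 0.1996]
tool_rot: [[0.927, 0.374, 0.001], [0.374, -0.927, -0.001], [0.001, 0.001, -1.0]]
ft_force: [-0.2, -1.1, 0.6]
grip_width: 0.0069
gripper_force: 26.2
[ -2.7 -74.6 200.6]
[[287.84554708 211.10280629]
 [264.97028832 244.60080281]]
```

View pics/s4.png

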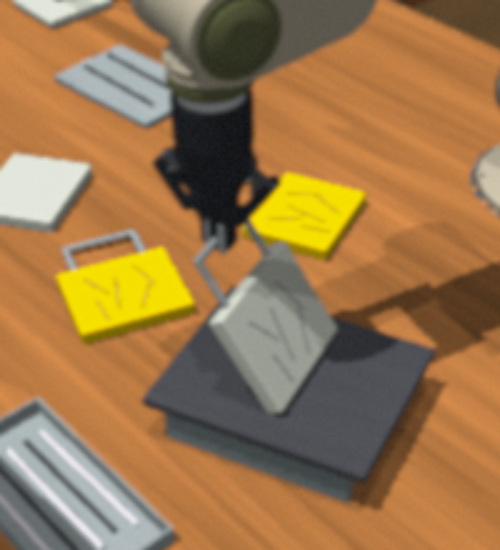

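The board stands tilted on its far edge (crop (272,412)), as planned. I continue to vertical, a few mm clear of the stand.

```bash
python3 -m crank '[0,0,-1.05,-0.45,0, 0,0,-1.05,-0.45,0, 0,0,-1.1,-0.3,0, 0,0,-1.1,-0.3,0, 0,0,-1.1,-0.2,0, 0,0,-1.1,-0.2,0, 0,0,-1.1,-0.2,0, 0,0,-1,-0.2,0]' 20
python3 -m crank '[0,0,0,0,0, 0,0,0,0,0, 0,0,0,0,0, 0,0,0,0,0, 0,0,0,0,0, 0,0,0,0,0, 0,0,0,0,0, 0,0,0,0,0]'
python3 - <<'E'
from h import *
q=optics.get_image("scene");s=env.observe();print(st(s["position"]))
c=cv2.resize(q["color"][80:300,160:360],None,fx=2.5,fy=2.5)
cv2.imwrite("pics/s5.png",c[:,:,::-1])
E
```

```text
time_s: 9.62
position: [0.5614, 0.0739, 0.221]
tool_rot: [[0.927, 0.375, -0.002], [0.375, -0.927, 0.001], [-0.002, -0.002, -1.0]]
ft_force: [-0.2, 0.4, -4.2]
grip_width: 0.0068
gripper_force: 26.5
time_s: 10.28
position: [0.5625, 0.0726, 0.2216]
tool_rot: [[0.927, 0.374, -0.0], [0.374, -0.927, -0.0], [-0.0, -0.0, -1.0]]
ft_force: [-0.4, -0.1, -3.8]
grip_width: 0.0069
gripper_force: 26.5
[ -3.3   8.7 221.6]
```

View pics/s5.png

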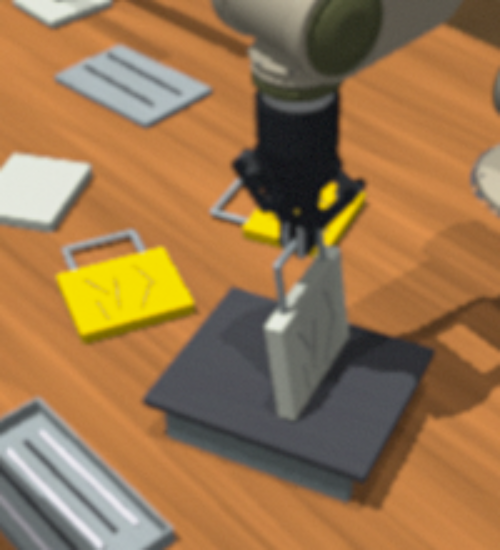

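```bash
python3 - <<'E'
from h import *
q=optics.get_image("scene")
for u,z in[((276,408),.064),((296,415),.064),((267,327),.182),((290,318),.182)]:print(st(onz(q,np.array(u)/2.5+[160,80],z)))
E
```

```text
[61.  13.1 64. ]
[61.1 35.6 64. ]
[ 70.3  10.1 182. ]
[ 49.6  24.2 182. ]
```

```bash
python3 -m crank '[0,0,0.5,0,0, 0,0,0.7,0,0, 0,0,0.7,0,0, 0,0,0.7,0,0, 0,0,0.7,0,0, 0,0,0.5,0,0, 0,0,0.2,0,0, 0,0,0,0,0]'
python3 -m crank '[0,0,0,0.1,0, 0,0,0,0.1,0, 0,0,0,0.1,0, 0,0,0,0.06,0, 0,0,0,0,0, 0,0,0,0,0, 0,0,0,0,0, 0,0,0,0,0]'
```

```text
time_s: 11.05
position: [0.5776, 0.0351, 0.2215]
tool_rot: [[0.928, 0.374, -0.0], [0.374, -0.928, 0.0], [-0.0, -0.0, -1.0]]
ft_force: [-0.3, -0.0, -3.8]
grip_width: 0.0067
gripper_force: 26.5
time_s: 11.72
position: [0.5778, 0.0356, 0.2198]
tool_rot: [[0.927, 0.375, 0.003], [0.375, -0.927, -0.001], [0.003, 0.002, -1.0]]
ft_force: [-0.8, -1.5, 7.7]
grip_width: 0.0067
gripper_force: 27.4
```

```bash
python3 -m crank '[0,0,-0.4,-0.05,0, 0,0,-0.4,0,0, 0,0,-0.4,0,0, 0,0,-0.4,0,0, 0,0,-0.4,0,0, 0,0,-0.4,0,0, 0,0,-0.4,0,0, 0,0,-0.4,0,0]'
python3 - <<'E'
from h import *
q=optics.get_image("scene");s=env.observe();print(st(s["position"]))
c=cv2.resize(q["color"][80:300,160:360],None,fx=2.5,fy=2.5)
cv2.imwrite("pics/s6.png",c[:,:,::-1])
E
```

```text
time_s: 12.38
position: [0.5656, 0.0657, 0.2194]
tool_rot: [[0.927, 0.375, 0.002], [0.375, -0.927, -0.0], [0.002, 0.001, -1.0]]
ft_force: [-1.1, -0.2, 6.2]
grip_width: 0.0065
gripper_force: 27.7
[ -3.    1.8 219.3]
```

View pics/s6.png

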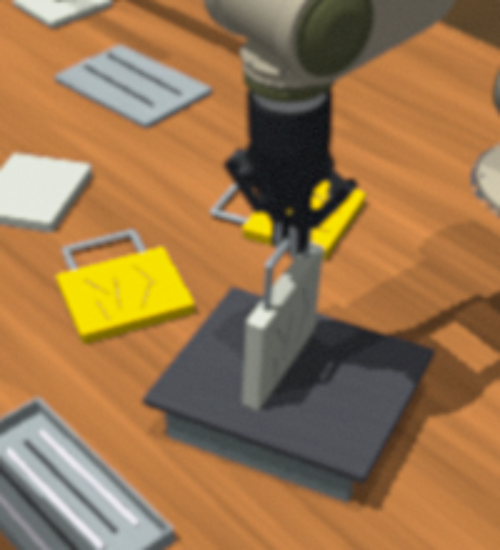

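The board has tipped past vertical the right way (bottom edge near crop (252,405), trailing on the -y side). I continue the arc down toward +y.

```bash
python3 -m crank '[0,0,-1,0,0, 0,0,-1.1,0.15,0, 0,0,-1.1,0.15,0, 0,0,-1.1,0.3,0, 0,0,-1.1,0.3,0, 0,0,-1.05,0.45,0, 0,0,-1.05,0.45,0, 0,0,-1,0.6,0]'
python3 -m crank '[0,0,-1,0.6,0, 0,0,-0.9,0.7,0, 0,0,-0.9,0.7,0, 0,0,-0.8,0.8,0, 0,0,-0.8,0.8,0, 0,0,-0.7,0.9,0, 0,0,-0.7,0.9,0, 0,0,0,0,0]'
python3 - <<'E'
from h import *
q=optics.get_image("scene");s=env.observe();print(st(s["position"]))
c=cv2.resize(q["color"][80:320,160:380],None,fx=2.5,fy=2.5)
cv2.imwrite("pics/s7.png",c[:,:,::-1])
E
```

```text
time_s: 13.1
position: [0.533, 0.1456, 0.1943]
tool_rot: [[0.927, 0.375, 0.0], [0.375, -0.927, 0.001], [0.0, -0.001, -1.0]]
ft_force: [-1.7, 1.9, 4.4]
grip_width: 0.0067
gripper_force: 27.8
time_s: 13.77
position: [0.5106, 0.1988, 0.1383]
tool_rot: [[0.927, 0.375, -0.004], [0.375, -0.927, -0.0], [-0.003, -0.001, -1.0]]
ft_force: [0.4, 1.1, -0.9]
grip_width: 0.0066
gripper_force: 28.0
[ -4.1 144.4 139.4]
```

View pics/s7.png

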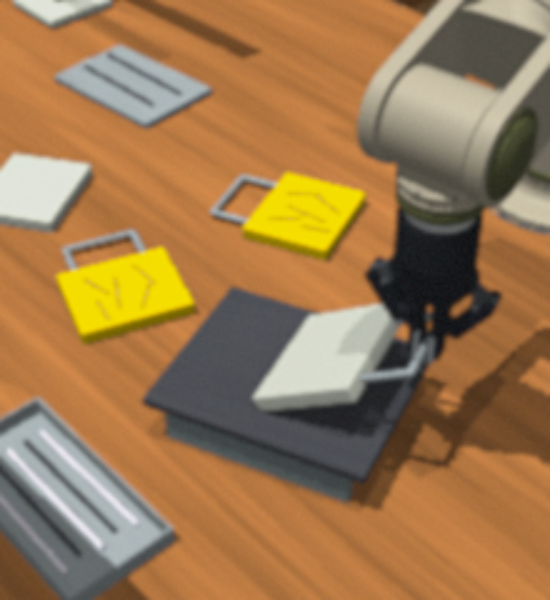

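The board lies over at about 30°, scored face down, with its edge on the stand at crop (255,395) and the bow past the +y end. I lower the rest slowly.

```bash
python3 -m crank '[0,0,-0.57,1,0, 0,0,-0.57,1,0, 0,0,-0.43,1.05,0, 0,0,-0.43,1.05,0, 0,0,-0.29,1.1,0, 0,0,-0.29,1.1,0, 0,0,0,0,0, 0,0,0,0,0]'
python3 -m crank '[0,0,-0.06,0.4,0, 0,0,-0.06,0.4,0, 0,0,-0.05,0.4,0, 0,0,-0.05,0.4,0, 0,0,-0.03,0.3,0, 0,0,-0.03,0.25,0, 0,0,0,0,0, 0,0,0,0,0]'
```

```text
time_s: 14.48
position: [0.5018, 0.222, 0.0768]
tool_rot: [[0.927, 0.375, -0.002], [0.375, -0.927, -0.0], [-0.002, -0.0, -1.0]]
ft_force: [-0.3, 1.0, -1.6]
grip_width: 0.0066
gripper_force: 27.9
time_s: 15.15
position: [0.5012, 0.2244, 0.0559]
tool_rot: [[0.927, 0.374, -0.0], [0.374, -0.927, -0.0], [-0.0, 0.0, -1.0]]
ft_force: [0.0, 0.2, -0.9]
grip_width: 0.0067
gripper_force: 27.9
```

```bash
python3 -m crank '[0,0,0,0.1,0, 0,0,0,0.1,0, 0,0,0,0.05,0, 0,0,0,0,0, 0,0,0,0,0, 0,0,0,0,0, 0,0,0,0,0, 0,0,0,0,0]'
python3 -m crank '[0,0,0,0.05,0, 0,0,0,0.05,0, 0,0,0,0,0, 0,0,0,0,0, 0,0,0,0,0, 0,0,0,0,0, 0,0,0,0,0, 0,0,0,0,0]'
```

```text
time_s: 15.82
position: [0.5012, 0.2245, 0.0536]
tool_rot: [[0.927, 0.374, 0.0], [0.374, -0.927, 0.0], [0.0, -0.0, -1.0]]
ft_force: [-0.3, 0.6, -1.4]
grip_width: 0.0067
gripper_force: 27.9
time_s: 16.48
position: [0.5012, 0.2245, 0.0526]
tool_rot: [[0.927, 0.374, 0.0], [0.374, -0.927, 0.0], [0.0, -0.0, -1.0]]
ft_force: [-1.1, 0.6, 2.6]
grip_width: 0.0066
gripper_force: 28.2
```

```bash
python3 -m crank '[1,0,0,0,0, 1.5,0,0,0,0, 2,0,0,0,0, 2.5,0,0,0,0, 3,0,0,0,0, 3,0,0,0,0, 3,0,0,0,0, 3,0,0,0,0]'
python3 -m crank '[3,0,0,-0.8,0, 3,0,0,-1.2,0, 3,0,0,-1.5,0, 3,0,0,-2,0, 3,0,0,-3,0, 3,0,0,-3,0, 3,0,0,-3,0, 3,0,0,0,0]'
python3 -m crank '[3,0,-2,0,0, 3,0,-2,0,0, 3,0,-2,0,0, 3,0,0,0,0, 3,0,0,0,0, 3,0,0,0,0, 3,0,0,0,0, 3,0,0,0,0]'
python3 - <<'E'
from h import *
q=optics.get_image("scene");p=optics.get_image("top")
a=q["color"][130:340,140:420];b=p["color"][100:240,120:460]
a=cv2.resize(a,(500,375));b=cv2.resize(b,(500,206))
cv2.imwrite("pics/f.png",np.vstack([a,b])[:,:,::-1])
E
```

```text
time_s: 17.15
position: [0.5012, 0.2245, 0.0525]
tool_rot: [[0.927, 0.374, -0.0], [0.374, -0.927, -0.0], [-0.0, 0.0, -1.0]]
ft_force: [-0.6, 0.1, -0.7]
grip_width: 0.0299
gripper_force: 0.0
time_s: 17.82
position: [0.5031, 0.225, 0.204]
tool_rot: [[0.927, 0.375, 0.011], [0.375, -0.927, 0.002], [0.011, 0.002, -1.0]]
ft_force: [0.9, 1.1, 0.9]
grip_width: 0.0299
gripper_force: 0.0
time_s: 18.48
position: [0.4791, 0.2794, 0.1975]
tool_rot: [[0.928, 0.373, 0.0], [0.373, -0.928, -0.0], [-0.0, 0.0, -1.0]]
ft_force: [-0.1, -0.2, 0.1]
grip_width: 0.03
gripper_force: 0.0
```

View pics/f.png

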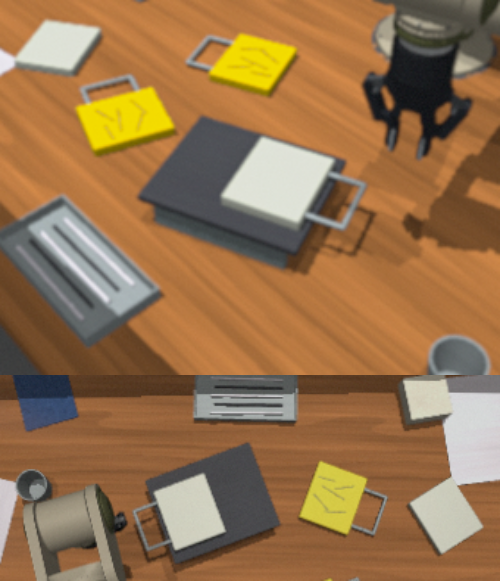

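The board lies flat on the stand with its plain face up and the bow past the +y end. The gripper is clear, and the cup and plain board look unmoved.

```bash
python3 -c "
from rig import env
print(env.close_job())"
```

```text
the job is handed in; nothing more can be done
None
```

I slid the board off the stand's -y end, turned it over by the bow, laid it flat with the scored face down and let go; the job was handed in at about 18.6 s, with the cup and plain board looking unmoved in the last picture.

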